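Index the inspection turntable so the circuit module comes under the loupe

ROBOT

A 6-joint arm with a two-finger parallel gripper is mounted at the origin on a cart in front of the work surface, level with it; the furniture and walls round the work are solid. World frame = base frame: x ahead of the robot, y to its left, z up, the work surface at z = 0. Lengths are in m, angles in degrees, forces in N, time in s.
With the tool pointing down it reaches from about 0.375 to 0.9 m from the base axis. Payload 3.1 kg.
Tool frame: the origin (TCP) lies at the very end of the fingers, on their centre line; the grasp point (between the pads) lies 19 mm behind it; z points along the fingers, y is the line along which they close (so a half turn about z gives the same grasp; the last joint's range is limited). The gripper opens to 87 mm and grips with 3 to 60 N. Pads are 19 mm wide; open, the fingers measure 117 mm over their backs; the gripper's body (75 mm by 190 mm) begins 51 mm behind the grasp point.
Start: joints at [60.017, 30.224, 82.088, -0, 67.689, -10.227], TCP at [0.211, 0.588, 0.223] pointing down, gripper open.
Joint ranges: [-176.69, 176.69], [-43.24, 126.21], [12.49, 139.97], [-82, 262], [0, 151.66], [-163.58, 163.58]. Speed limits (degrees/s): [159.86, 159.86, 180, 180, 180, 180].

INTERFACE

Orientations are given as a 3x3 rotation matrix whose columns are the frame's x, y, z axes.
In Python, from rig import * gives the robot as it stands.
- The arm moves only by the tool jog_arm, never from a script. Its arguments are lists of equal length, an entry for each row: "delta_pos": the shift along the world's x, y, z in cm, a list of three; "turn": the turn about the world's z in degrees; "grip": the closure, from 0 (fully open) to 1 (shut). In form: {"delta_pos": [[x, y, z], ...], "turn": [turn, ...], "grip": [grip, ...]}. A call has 1 to 12 rows; each row is the pose to reach, as a shift and turn from the pose commanded when the call began; what a row does not reach only later rows make up. A row lasts 1/8 s, in which the tool goes at most 62.5 mm and 10.7 degrees, less where a joint would pass 70% of its speed; a pose out of reach is approached as far as the arm can. A call with a gripper value outside its range is refused whole. The fingers move at their own pace and stop on an object; the grip force is fixed at half the most. Time passes only in rows, so rows that repeat a pose let the fingers close. It gives the time, the measured TCP pose, the force, the opening and the grip force at its end, in the units of the state.
- read_state(): the state, without advancing time (a new reading comes with each control period).
- capture(name): name is "scene" or "side" or "wrist"; returns a dict with "color" (420x560x3 uint8, blue, green, red), "fovy" (degrees; the focal length in pixels is half the picture's height over the tangent of half this angle, whatever the lens; pixels are square), "cx", "cy" (the principal point, pixels), "camera_from_world" (4x4, takes a point from world to camera coordinates). Camera axes: x right, y up, looking along -z (the intrinsics and any distortion apply to the point x, -y, -z); pixel columns grow to the right and rows downward; lengths in m; the calibration is good to about 2 mm. A picture is of the moment at which its call begins. There is no depth.
- hand_in(): hands the job in; it is judged then, once.
The state is a dict: "time_s": time; "joint_positions": joint angles; "qvel": joint speeds; "tau": joint torques, N m; "position": TCP position; "tcp_rot": TCP orientation; "force": force on the tool from outside, world axes, zero at the start; "moment": the same for the moment, N m; "opening": opening from 0.0 (shut) to 1.0 (fully open); "grasp_force": force on a finger pad.
Only numpy, scipy, OpenCV 4.12 (cv2) and the standard library are available. Lean on these libraries where they do the work, as an engineer would, in place of code of your own. Each camera call takes 0.05 s, during which the arm holds its last target. There are 200 camera calls.

TASK

Bring the circuit module (the bare green board with one big pale chip) under the loupe: press the red indexing plunger down between its two cheeks to free the turntable, keep it down while you swing it out of its hole towards the side the module is on, then turn on to the next hole and let the plunger spring fully up so that the table is locked there. Push and press only: leave the module and the chip in its clear tray untouched in their nests, and do not disturb the loose things lying around.

Things in the scene. Friction and masses are not known exactly. Their poses are not given: they have to be found in the camera images.
- rotary_base: the fixed base: steel index plate 24 to 30 mm above the bench (front radius 148 mm) on a grey foot, origin on the turning axis at bench height, z up, +x from the axis to the loupe's post (away from the robot). Three holes on a circle of 120 mm radius, joined by a slot: one at the front (-x), one at +y, one at -y
- axis (a point): the turning axis at the upper face of the turntable, 42 mm above the bench; axes as rotary_base. The aluminium turntable is a disc of 190 mm diameter; its four black nests lie 56 mm from the axis, 90 degrees apart
- turntable (a joint): angle in rad, counter-clockwise from above positive. 0: plunger in the front hole (start). +1.571: plunger in the -y hole, and the nest that started at -y is under the loupe; -1.571: the same at +y. End stops at 1.745 either way. About 1 to 3 N of drag at the plunger; it stays where it is left; about 0.7 degree of play when locked
- plunger (a joint): how far it is pressed, m: 0 up, 0.012 lower stop (3 N to start, 6.5 N at 7 mm, 9 N at the stop). Under 0.006 in a hole it locks the table; beyond 0.007 its collar is under the plate and the table turns. About 10 degrees out of the hole it may be let go: the collar then rides under the plate (about 0.006) and springs up by itself into the next hole
- plunger_top (a point): centre of the flat top of the red plunger head (28 mm diameter), 67 mm above the bench when up, 120 mm from the axis on the turntable's index arm; pressed straight down
- saddle (a point): point of the turntable between the two black upright cheeks that stand on either side of the plunger along the direction of turning, at their tops, 92 mm above the bench (25 mm above the plunger head). Each is 8 mm thick and 30 mm wide radially, its inner face 25 mm from the plunger's centre; the cheeks turn with the table and can be pushed sideways
- module: the circuit module, a bare green board with one big pale square chip on it, 36 x 44 x 6 mm, loose in a black nest of the turntable (inside 48 x 56 mm, walls 4 mm above the nest's floor), at the start in the nest at +y or at -y of the base; origin at the centre of its underside, 44 mm above the bench
- tray: the clear chip tray with raised rim, a green chip with scattered white marks in it, 44 x 52 x 8 mm, loose in the nest opposite to the module's; origin at the centre of its underside
- loupe_spot (a point): the inspection place: fixed point under the loupe at the height of the nests' floor, 56 mm from the axis on the side away from the robot. The black loupe (35 mm diameter) hangs above it, 150 to 176 mm above the bench, on a post 190 mm high, 118 mm behind the axis
- front_spot (a point): fixed point opposite to loupe_spot, 56 mm from the axis towards the robot: the nest opposite to the loupe stands here
- driver_green: green precision screwdriver, 157 mm long, lying loose near the front edge; not part of the job
- tape_roll_2: roll of masking tape, 56 mm diameter, 17 mm high, lying loose on the right in front; not part of the job
- solder_spool: spool of solder wire, 54 mm diameter, 38 mm high, standing loose on the left in front; not part of the job
- side_cutter: side cutters with orange grips, 118 mm long, lying loose at the front left; not part of the job
Mind the look-alikes: they are no part of the job. Of the things like the tray, leave any that is pink; of the rest the smaller one is meant. Leave any pink or purple look-alike of the module alone.

How it is judged:
By the outcome, as a careful person would: the job done as asked, in the order asked, and still so for the second after the job is handed in, with the robot touching nothing.
It also fails if it takes over 38 s, if anything falls off the work surface, if the arm or the gripper's body presses on something with over 40 N, if the wrist force passes 120 N, or if a joint passes its speed limit or range.

## Working session

There is one attempt and no reset: what is moved stays moved. The work goes in short steps, Python scripts to look and compute and a tool call to move; the robot and the scene stay as the last step left them, time stands still between calls to the robot, and variables do not carry over. Pictures are saved under pics/ and viewed, at most 10 in all, crops included, and the job is handed in when it is done.

Besides the shell and the picture viewer there is one more tool, called after "Call:" by a JSON object that holds its "fn" and its "kwargs", one argument or row to a line. jog_arm: Moves the arm, as the interface text tells. Its arguments: {"type":"object","properties":{"delta_pos":{"type":"array"},"turn":{"type":"array"},"grip":{"type":"array"}},"required":["delta_pos","turn","grip"]}

```bash
mkdir -p pics; ls
cat > h.py <<'E'
from rig import *
import numpy as np, cv2
def cap(n,f):
    c=capture(n); cv2.imwrite('pics/'+f,c['color']); return c
def K(c):
    h=c['color'].shape[0]; f=h/2/np.tan(np.radians(c['fovy'])/2); return f
def pix(c,p):
    T=np.array(c['camera_from_world']); q=T[:3,:3]@np.array(p)+T[:3,3]; f=K(c)
    return np.array([c['cx']+f*q[0]/-q[2], c['cy']-f*q[1]/-q[2]])
def ray(c,u,v,z):
    T=np.array(c['camera_from_world']); f=K(c)
    d=T[:3,:3].T@np.array([(u-c['cx'])/f,-(v-c['cy'])/f,-1]); o=-T[:3,:3].T@T[:3,3]
    return o+d*(z-o[2])/d[2]
E
python3 - <<'E'
from h import *
for n in ['scene','side']:
    c=cap(n,n+'0.png'); print({k:v for k,v in c.items() if k!='color'})
s=read_state(); print(s['position'],s['tcp_rot'],s['time_s'])
a=cv2.imread('pics/scene0.png')
E
```

```text
pics
{'fovy': 54.878214581298025, 'cx': 275.82795530133325, 'cy': 212.91856460786602, 'camera_from_world': array([[ 0.72759681, -0.68599913,  0.00283957, -0.34107426],
       [ 0.40998136,  0.43815314,  0.79996069, -0.32980488],
       [-0.55001651, -0.58088468,  0.60004569, -0.57584587],
       [ 0.        ,  0.        ,  0.        ,  1.        ]])}
{'fovy': 45.18116933911675, 'cx': 277.9103653895748, 'cy': 208.4770516329346, 'camera_from_world': array([[-9.99626305e-01,  1.42257697e-02, -2.33426210e-02,
         5.41513478e-01],
       [-2.73153832e-02, -5.52885724e-01,  8.32809249e-01,
        -1.37965584e-02],
       [-1.05844935e-03,  8.33135645e-01,  5.53067696e-01,
        -1.38421291e+00],
       [ 0.00000000e+00,  0.00000000e+00,  0.00000000e+00,
         1.00000000e+00]])}
[0.21088682 0.58765295 0.22166816] [[-9.41163747e-01  3.37949571e-01 -9.43000584e-04]
 [ 3.37950744e-01  9.41162251e-01 -1.70644550e-03]
 [ 3.10824026e-04 -1.92473239e-03 -9.99998099e-01]] 0.1
```

View pics/scene0.png

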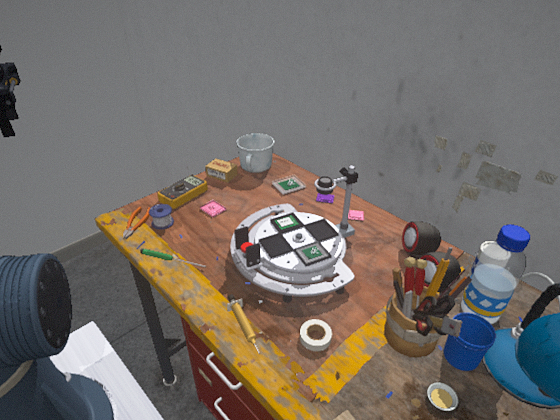

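View pics/side0.png

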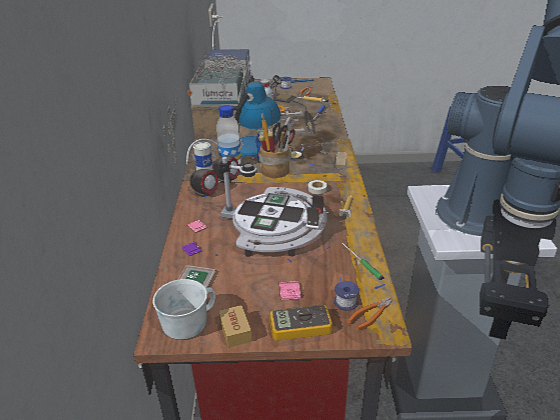

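Scene view: the turntable hub is near (298,237), the red plunger near (247,246) and the post near (347,200). The two candidates on the table are the nests at (286,222) (+y) and (313,253) (-y). I'll enlarge both.

Run:
```python
import cv2,numpy as np
a=cv2.imread('pics/scene0.png')[195:300,222:362]; b=cv2.imread('pics/side0.png')[160:260,215:345]
A=cv2.resize(a,(800,600),interpolation=cv2.INTER_CUBIC); cv2.imwrite('pics/sc.png',A)
B=cv2.resize(b,(780,600),interpolation=cv2.INTER_CUBIC); cv2.imwrite('pics/sd.png',B)
```

```text
(no output)
```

View pics/sc.png

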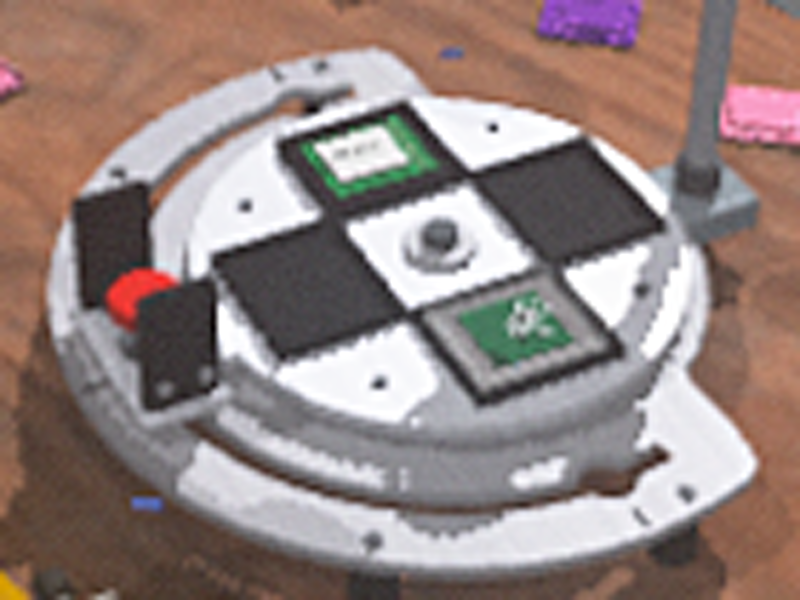

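View pics/sd.png

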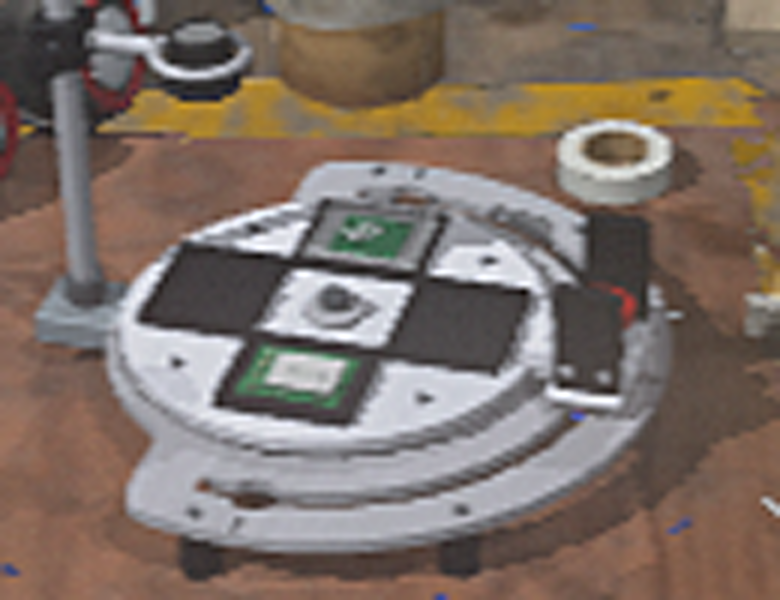

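The +y nest, crop (365,155) or scene (286,222), holds a bare green board with a big pale chip: that's the module. The -y nest, crop (520,330), holds the rimmed tray with the white-marked green chip. The pink, purple and larger look-alikes lie off the table. So the turn is to -90° (plunger to the +y hole). Next I'll fit the base pose.

```bash
cat > fit.py <<'E'
from h import *
from scipy.optimize import least_squares
S=lambda u,v:(222+u/5.714-.4,195+v/5.714-.4); D=lambda u,v:(215+u/6-.4,160+v/6-.4)
# names -> local pts
obs={'scene':[('n',(0,1,1,1),S(408,100)),('n',(0,1,1,-1),S(278,145)),('n',(0,-1,1,-1),S(480,405)),('n',(0,-1,1,1),S(625,350)),
 ('n',(-1,0,1,1),S(210,262)),('n',(-1,0,1,-1),S(280,360)),('n',(1,0,1,1),S(585,135)),
 ('p',(-.135,.033,.092),S(75,200)),('p',(-.105,.033,.092),S(150,182)),('p',(-.135,-.025,.092),S(140,308)),('p',(-.105,-.025,.092),S(215,280))],
'side':[('n',(0,-1,1,-1),D(322,200)),('n',(0,-1,1,1),D(445,207)) ,('n',(1,0,1,-1),D(188,242)),('n',(1,0,1,1),D(135,325)),
 ('n',(-1,0,1,-1),D(530,290)),('n',(-1,0,1,1),D(505,372)),('n',(0,1,1,1),D(215,408)),('n',(0,1,1,-1),D(360,425)),
 ('p',(-.105,-.033,.092),D(587,212)),('p',(-.135,-.033,.092),D(650,214)),('p',(-.105,.025,.092),D(555,286)),('p',(-.135,.025,.092),D(628,290))]}
C={n:capture(n) for n in obs}
def loc(k,q,a,b,zn):
    if k=='p': return np.array(q)
    d=np.array([q[0],q[1],0.]); r=.056+q[2]*a
    t=np.array([0,q[3]*b,0]) if q[0] else np.array([q[3]*b,0,0])
    return d*r+t+[0,0,zn]
def res(p,full=False):
    x,y,th,a,b=p; R=np.array([[np.cos(th),-np.sin(th),0],[np.sin(th),np.cos(th),0],[0,0,1]])
    return np.concatenate([pix(C[n],R@loc(k,q,a,b,.048)+[x,y,0])-uv for n in obs for k,q,uv in obs[n]])
# side nest corner at -y: sign for x: handle left = +x
obs['side'][0]=('n',(0,-1,1,1),D(322,200)); obs['side'][1]=('n',(0,-1,1,-1),D(445,207))
r=least_squares(res,[.55,.1,0,.028,.03],loss='soft_l1')
p=r.x; print(p, np.degrees(p[2])); print(res(p).reshape(-1,2).round(1).tolist())
R=np.array([[np.cos(p[2]),-np.sin(p[2])],[np.sin(p[2]),np.cos(p[2])]])
for l,z in(((-.12,0),.067),((.118,0),.0),((.118,0),.19)):
    w=R@l+p[:2]; print(l,w,[pix(C[n],[*w,z]).round(1) for n in C])
E
python3 fit.py
```

```text
[ 0.56022512  0.02491412 -0.28031458  0.02641687  0.0302993 ] -16.0608423741154
[[-0.5, 0.2], [-1.1, -0.4], [0.8, -0.4], [1.1, -0.3], [-0.2, -0.7], [0.4, -0.4], [-0.3, 0.0], [-1.2, 0.5], [-0.7, -0.5], [-1.0, -1.3], [0.1, -1.1], [0.0, -0.7], [0.6, 0.8], [-1.2, -0.2], [0.4, -2.0], [0.6, -0.6], [-0.5, -1.6], [-0.2, -2.0], [-1.4, -1.5], [-0.1, -1.1], [0.7, -0.1], [0.4, -1.6], [-0.0, -0.7]]
(-0.12, 0) [0.4449089  0.05811307] [array([247.5, 246.9]), array([315.2, 209.4])]
(0.118, 0) [ 0.67361939 -0.00773152] [array([342.1, 237.4]), array([230. , 218.6])]
(0.118, 0) [ 0.67361939 -0.00773152] [array([351.5, 166.5]), array([224.4, 157.3])]
```

The fit is consistent: the predicted plunger (247.5,246.9) and post land on the image. Axis is at (0.560, 0.025), yaw -16°, and the plunger at (0.445, 0.058), within reach. The tool's closing line (70°) needs +4° to lie tangential. I'll move above the plunger with the fingers shut.

Call:
{"fn": "jog_arm", "kwargs": {
  "delta_pos": [
    [5, -5, 0],
    [9, -10, 0],
    [12, -16, 0],
    [15, -22, 0],
    [17, -28, -1],
    [19, -34, -2],
    [21, -40, -3],
    [22, -46, -4],
    [23, -52, -5],
    [23.4, -53, -5],
    [23.4, -53, -5],
    [23.4, -53, -5]
  ],
  "turn": [0, 1, 2, 3, 4, 4, 4, 4, 4, 4, 4, 4],
  "grip": [1, 1, 1, 1, 1, 1, 1, 1, 1, 1, 1, 1]
}}

```text
time_s: 1.7
position: [0.4448, 0.0587, 0.1725]
tcp_rot: [[-0.962, 0.272, -0.001], [0.272, 0.962, 0.0], [0.001, 0.0, -1.0]]
force: [0.4, -0.5, 0.1]
opening: 0.004
grasp_force: 0.0
```

Run:
```python
from h import *
c=cap('wrist','w1.png'); cv2.imwrite('pics/w1.png',cv2.resize(c['color'],(800,600)))
s=read_state(); print(s['position'],s['time_s'],s['force'],s['opening'],np.degrees(np.arctan2(s['tcp_rot'][1][1],s['tcp_rot'][0][1])))
print(c['camera_from_world'])
print(pix(c,[.4449,.0581,.067])/.7)
th=-.2803;R=np.array([[np.cos(th),-np.sin(th)],[np.sin(th),np.cos(th)]])
for l in [(-.135,.033),(-.105,.033),(-.135,-.033),(-.105,-.033),(-.135,.025),(-.105,-.025)]: print(l,pix(c,[*(R@l+[.5602,.0249]),.092])/.7)
```

```text
[0.44471605 0.05915886 0.17259035] 1.75 [ 0.50431236 -0.6615238   0.43870109] -0.0001693490735809034 74.29555853389657
[[ 0.27161975  0.96240372  0.0013347  -0.17758779]
 [-0.93191205  0.26335989 -0.24936219  0.41575841]
 [-0.24033861  0.06648788  0.96840937 -0.23893638]
 [ 0.          0.          0.          1.        ]]
[403.52394043 298.16424437]
(-0.135, 0.033) [467.71448904 282.37374504]
(-0.105, 0.033) [465.58604412 337.63574122]
(-0.135, -0.033) [339.4059894  281.75656574]
(-0.105, -0.033) [341.01727876 337.07345146]
(-0.135, 0.025) [452.17133665 282.2989806 ]
(-0.105, -0.025) [356.12538103 337.14164778]
```

View pics/w1.png

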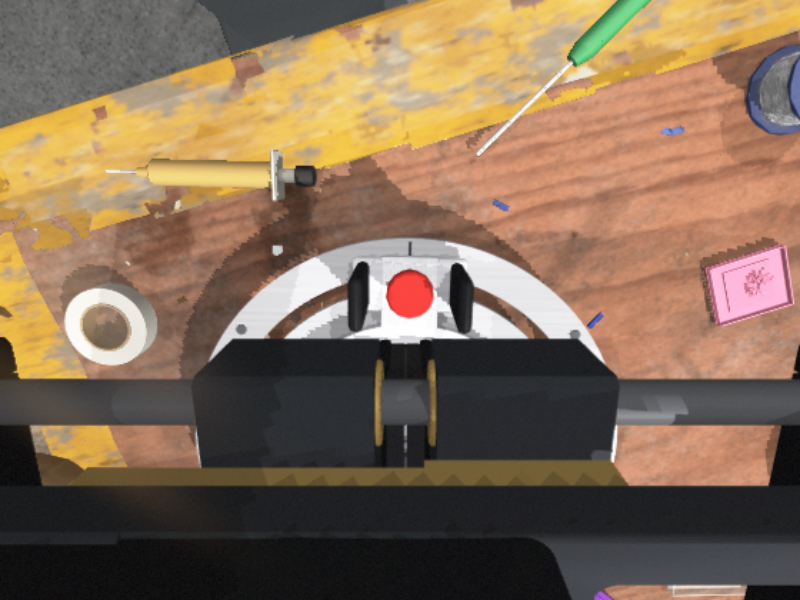

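The wrist view shows the red head at (410,294) against a prediction of (403.5,298). That puts the plunger about 2 mm further to +y, and I'll take a compromise of the two. The cheeks are symmetric around x≈411. Descending and pressing.

Call:
{"fn": "jog_arm", "kwargs": {
  "delta_pos": [
    [-0.1, 0.2, -4],
    [-0.1, 0.2, -7.5],
    [-0.1, 0.2, -9.3],
    [-0.1, 0.2, -10.3],
    [-0.1, 0.2, -10.8],
    [-0.1, 0.2, -11.2],
    [-0.1, 0.2, -11.5],
    [-0.1, 0.2, -11.6],
    [-0.1, 0.2, -11.6]
  ],
  "turn": [0, 0, 0, 0, 0, 0, 0, 0, 0],
  "grip": [1, 1, 1, 1, 1, 1, 1, 1, 1]
}}

```text
time_s: 2.88
position: [0.4436, 0.0606, 0.0574]
tcp_rot: [[-0.962, 0.271, -0.0], [0.271, 0.962, 0.0], [0.001, 0.0, -1.0]]
force: [-3.1, 1.6, 7.2]
opening: 0.009
grasp_force: 3.7
```

Run:
```python
import numpy as np
c=np.array([.5595,.0275]); p0=np.array([.4437,.0610]); d=p0-c; print(np.hypot(*d))
d=d/np.hypot(*d)*.12
for a in list(range(0,101,5)):
    t=-np.radians(a); R=np.array([[np.cos(t),-np.sin(t)],[np.sin(t),np.cos(t)]]); print(a,(100*(R@d-d)).round(2))
```

```text
0.120548289079522
0 [0. 0.]
5 [0.33 0.99]
10 [0.75 1.95]
15 [1.26 2.87]
20 [1.84 3.74]
25 [2.49 4.56]
30 [3.21 5.32]
35 [4.   6.01]
40 [4.84 6.63]
45 [5.73 7.17]
50 [6.67 7.64]
55 [7.65 8.02]
60 [8.65 8.32]
65 [9.68 8.52]
70 [10.72  8.64]
75 [11.76  8.66]
80 [12.81  8.6 ]
85 [13.84  8.44]
90 [14.86  8.19]
95 [15.85  7.86]
100 [16.81  7.44]
```

Pressed about 9.6 mm with 7 N. Swinging out towards +y, kept down.

Call:
{"fn": "jog_arm", "kwargs": {
  "delta_pos": [
    [0.16, 0.5, -0.1],
    [0.33, 0.99, -0.1],
    [0.53, 1.48, -0.1],
    [0.75, 1.95, -0.1],
    [1.0, 2.42, -0.1],
    [1.26, 2.87, -0.1],
    [1.54, 3.32, -0.1],
    [1.84, 3.74, -0.1],
    [2.16, 4.16, -0.1],
    [2.49, 4.56, -0.1]
  ],
  "turn": [-2.5, -5, -7.5, -10, -12.5, -15, -17.5, -20, -22.5, -25],
  "grip": [1, 1, 1, 1, 1, 1, 1, 1, 1, 1]
}}

```text
time_s: 4.12
position: [0.4685, 0.1062, 0.0567]
tcp_rot: [[-0.757, 0.654, -0.001], [0.654, 0.757, 0.0], [0.0, -0.0, -1.0]]
force: [-2.7, 1.7, 8.1]
opening: 0.002
grasp_force: 3.9
```

Run:
```python
from h import *
c=cap('wrist','w2.png'); c2=capture('scene')['color'][195:300,222:362]
w=cv2.resize(c['color'],(400,300)); cv2.imwrite('pics/w2.png',np.hstack([w,cv2.resize(c2,(400,300),interpolation=cv2.INTER_CUBIC)]))
```

```text
(no output)
```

View pics/w2.png

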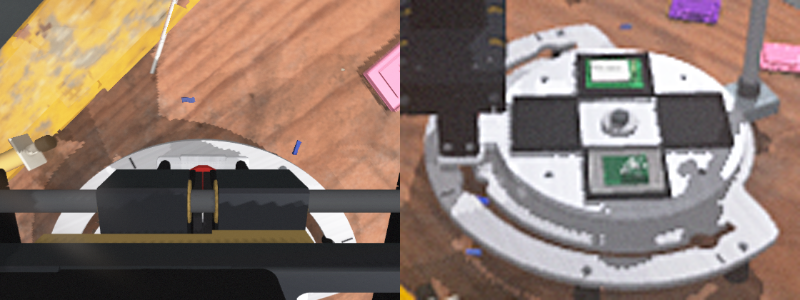

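The table has followed to about -25° with the plunger held down (scene view: nests turned, module still in its nest). Turning on to -65°, then easing off the plunger while staying between the cheeks.

Call:
{"fn": "jog_arm", "kwargs": {
  "delta_pos": [
    [0.72, 0.76, 0],
    [1.51, 1.45, 0],
    [2.35, 2.07, 0],
    [3.24, 2.61, 0],
    [4.18, 3.08, 0],
    [5.16, 3.46, 0],
    [6.16, 3.76, 0],
    [7.19, 3.96, 0],
    [7.19, 3.96, 0.5],
    [7.19, 3.96, 1],
    [7.19, 3.96, 1.5],
    [7.19, 3.96, 1.9]
  ],
  "turn": [-5, -10, -15, -20, -25, -30, -35, -40, -40, -40, -40, -40],
  "grip": [1, 1, 1, 1, 1, 1, 1, 1, 1, 1, 1, 1]
}}

```text
time_s: 5.72
position: [0.5409, 0.1452, 0.0748]
tcp_rot: [[-0.161, 0.987, -0.0], [0.987, 0.161, -0.0], [-0.0, -0.0, -1.0]]
force: [-0.8, -0.2, -0.0]
opening: 0.005
grasp_force: 0.0
```

Off the plunger now (tip 75 mm, no force). Pushing the leading cheek on towards the hole.

Call:
{"fn": "jog_arm", "kwargs": {
  "delta_pos": [
    [1.04, 0.12, 0],
    [1.56, 0.14, 0],
    [2.08, 0.14, 0],
    [2.61, 0.12, 0],
    [3.13, 0.08, 0],
    [3.65, 0.01, 0],
    [4.16, -0.08, 0],
    [4.57, -0.17, 0],
    [4.98, -0.27, 0],
    [5.18, -0.33, 0]
  ],
  "turn": [-5, -7.5, -10, -12.5, -15, -17.5, -20, -22, -24, -25],
  "grip": [1, 1, 1, 1, 1, 1, 1, 1, 1, 1]
}}

```text
time_s: 6.98
position: [0.5924, 0.1421, 0.0743]
tcp_rot: [[0.273, 0.962, -0.001], [0.962, -0.273, 0.0], [-0.0, -0.001, -1.0]]
force: [-3.1, 1.7, 1.4]
opening: 0.002
grasp_force: 1.9
```

Run:
```python
from h import *
c=cap('wrist','w3.png'); c2=capture('scene')['color'][190:295,222:362]
w=c['color'][150:360,140:420]; cv2.imwrite('pics/w3.png',np.hstack([cv2.resize(w,(400,300)),cv2.resize(c2,(400,300),interpolation=cv2.INTER_CUBIC)]))
```

```text
(no output)
```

View pics/w3.png

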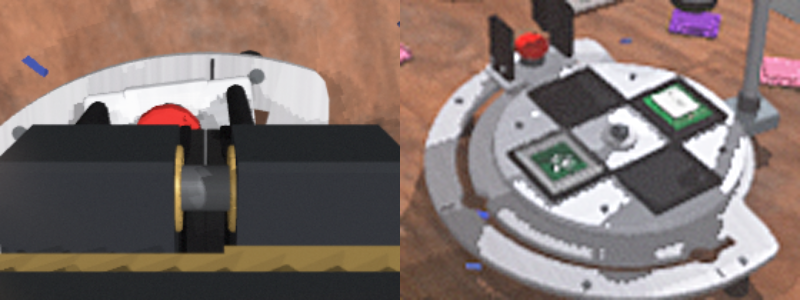

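The finger now bears on the leading cheek and the table is a few degrees short of the hole (index mark at (212,68), plunger at (170,115)). Pushing slowly.

Call:
{"fn": "jog_arm", "kwargs": {
  "delta_pos": [
    [0.1, -0.03, 0],
    [0.2, -0.06, 0],
    [0.3, -0.09, 0],
    [0.4, -0.12, 0],
    [0.5, -0.16, 0],
    [0.6, -0.19, 0],
    [0.7, -0.22, 0],
    [0.8, -0.26, 0],
    [0.8, -0.26, 0]
  ],
  "turn": [0, -1, -1, -2, -2, -3, -3, -4, -4],
  "grip": [1, 1, 1, 1, 1, 1, 1, 1, 1]
}}

```text
time_s: 8.2
position: [0.6009, 0.1394, 0.0744]
tcp_rot: [[0.338, 0.941, 0.0], [0.941, -0.338, -0.0], [-0.0, 0.0, -1.0]]
force: [-3.0, 1.1, -3.1]
opening: 0.006
grasp_force: 1.8
```

Call:
{"fn": "jog_arm", "kwargs": {
  "delta_pos": [
    [0.06, -0.02, 0],
    [0.12, -0.04, 0],
    [0.18, -0.06, 0],
    [0.24, -0.08, 0],
    [0.24, -0.08, 0]
  ],
  "turn": [0, 0, 0, 0, 0],
  "grip": [1, 1, 1, 1, 1]
}}

```text
time_s: 8.82
position: [0.6031, 0.1385, 0.0744]
tcp_rot: [[0.338, 0.941, -0.0], [0.941, -0.338, -0.0], [-0.0, -0.0, -1.0]]
force: [-3.6, 0.6, -4.4]
opening: 0.008
grasp_force: 2.1
```

Run:
```python
from h import *
c=capture('wrist'); c2=capture('scene')['color'][190:295,222:362]
w=c['color'][150:360,140:420]; cv2.imwrite('pics/w4.png',np.hstack([cv2.resize(w,(400,300)),cv2.resize(c2,(400,300),interpolation=cv2.INTER_CUBIC)]))
```

```text
(no output)
```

View pics/w4.png

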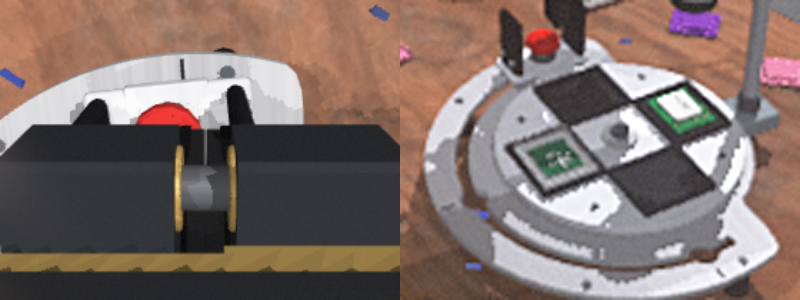

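Not in yet: the index mark at (183,68) is still ahead of the plunger at (168,115), about 3–5 mm to go. Continuing.

Call:
{"fn": "jog_arm", "kwargs": {
  "delta_pos": [
    [0.07, -0.02, 0],
    [0.14, -0.05, 0],
    [0.21, -0.07, 0],
    [0.28, -0.1, 0],
    [0.28, -0.1, 0]
  ],
  "turn": [0, 0, 0, -1, -1],
  "grip": [1, 1, 1, 1, 1]
}}

```text
time_s: 9.55
position: [0.6061, 0.1375, 0.0746]
tcp_rot: [[0.354, 0.935, 0.0], [0.935, -0.354, -0.0], [-0.0, 0.0, -1.0]]
force: [-4.8, -1.4, -2.6]
opening: 0.004
grasp_force: 2.1
```

Call:
{"fn": "jog_arm", "kwargs": {
  "delta_pos": [
    [0.06, -0.02, 0],
    [0.12, -0.05, 0],
    [0.12, -0.05, 0]
  ],
  "turn": [0, 0, 0],
  "grip": [1, 1, 1]
}}

```text
time_s: 9.93
position: [0.6102, 0.1373, 0.0757]
tcp_rot: [[0.355, 0.935, 0.007], [0.935, -0.355, 0.0], [0.003, 0.006, -1.0]]
force: [-0.5, -1.2, -0.2]
opening: 0.005
grasp_force: 0.5
```

Run:
```python
from h import *
s=read_state(); print(s['force'],s['position'])
c=capture('wrist'); c2=capture('scene')['color'][190:295,222:362]; cv2.imwrite('pics/s5.png',c2)
w=c['color'][150:360,140:420]; cv2.imwrite('pics/w5.png',np.hstack([cv2.resize(w,(400,300)),cv2.resize(c2,(400,300),interpolation=cv2.INTER_CUBIC)]))
```

```text
[-0.54867219 -1.2182291  -0.17114298] [0.6102343  0.13728639 0.07572945]
```

View pics/w5.png

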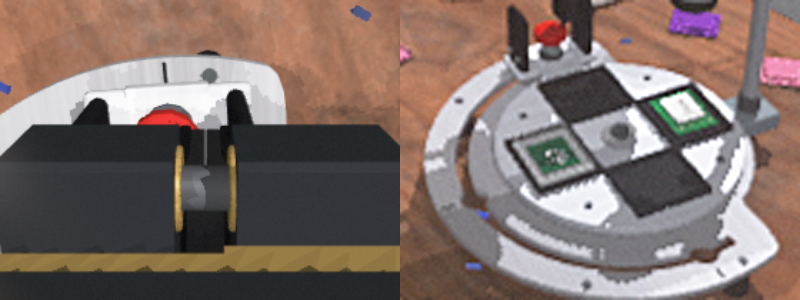

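The index mark is now in line with the plunger (165 vs 167), the grey stem shows under the red head and the force has dropped, so the plunger seems to have sprung in. Testing the lock with a gentle push.

Call:
{"fn": "jog_arm", "kwargs": {
  "delta_pos": [
    [0.08, -0.03, 0],
    [0.15, -0.05, 0],
    [0.15, -0.05, 0]
  ],
  "turn": [0, 0, 0],
  "grip": [1, 1, 1]
}}

```text
time_s: 10.4
position: [0.6093, 0.1367, 0.0748]
tcp_rot: [[0.354, 0.935, 0.001], [0.935, -0.354, 0.0], [0.001, 0.001, -1.0]]
force: [-0.4, -0.9, 0.4]
opening: 0.006
grasp_force: 0.0
```

Call:
{"fn": "jog_arm", "kwargs": {
  "delta_pos": [
    [0.08, -0.03, 0],
    [0.15, -0.05, 0],
    [0.2, -0.07, 0],
    [0.2, -0.07, 0]
  ],
  "turn": [0, 0, 0, 0],
  "grip": [1, 1, 1, 1]
}}

```text
time_s: 10.9
position: [0.6105, 0.136, 0.0745]
tcp_rot: [[0.354, 0.935, -0.001], [0.935, -0.354, -0.0], [-0.0, -0.001, -1.0]]
force: [-1.3, 0.3, 1.0]
opening: 0.008
grasp_force: 0.5
```

Run:
```python
from h import *
c2=capture('scene')['color'][190:295,222:362]; a=cv2.imread('pics/s5.png')
def red(i):
    h=cv2.cvtColor(i,cv2.COLOR_BGR2HSV); m=((h[...,0]<6)|(h[...,0]>175))&(h[...,1]>190)&(h[...,2]>120); m[40:]=0; y,x=np.nonzero(m); return x.mean(),y.mean(),len(x)
def pale(i):
    m=(i.min(2)>200); m=m[28:55,80:120]; y,x=np.nonzero(m); return x.mean(),y.mean(),len(x)
print(red(a),red(c2),pale(a),pale(c2),cv2.absdiff(a,c2).mean())
```

```text
(np.float64(51.52), np.float64(10.92), 25) (np.float64(51.0), np.float64(10.461538461538462), 26) (np.float64(15.491048593350383), np.float64(12.68542199488491), 391) (np.float64(16.005291005291006), np.float64(12.621693121693122), 378) 3.7969614512471654
```

Call:
{"fn": "jog_arm", "kwargs": {
  "delta_pos": [
    [0.06, -0.02, 0],
    [0.12, -0.04, 0],
    [0.18, -0.06, 0],
    [0.18, -0.06, 0]
  ],
  "turn": [0, 0, 0, 0],
  "grip": [1, 1, 1, 1]
}}

```text
time_s: 11.45
position: [0.6108, 0.1358, 0.0745]
tcp_rot: [[0.354, 0.935, -0.004], [0.935, -0.354, 0.0], [-0.001, -0.003, -1.0]]
force: [-6.1, 1.4, 3.3]
opening: 0.005
grasp_force: 2.7
```

Blocked: a 1.9 mm command gave 0.3 mm of travel with the force rising to 6 N, so the table is locked. Backing off and lifting clear.

Call:
{"fn": "jog_arm", "kwargs": {
  "delta_pos": [
    [-0.4, 0.13, 0],
    [-0.8, 0.27, 0],
    [-0.8, 0.27, 1.5],
    [-0.8, 0.27, 4],
    [-0.8, 0.27, 8],
    [-0.8, 0.27, 10],
    [-5, 6, 10],
    [-8, 10, 10],
    [-8, 10, 10]
  ],
  "turn": [0, 0, 0, 0, 0, 0, 0, 0, 0],
  "grip": [1, 1, 1, 1, 1, 1, 1, 1, 1]
}}

```text
time_s: 12.58
position: [0.53, 0.2383, 0.1757]
tcp_rot: [[0.35, 0.937, -0.0], [0.937, -0.35, 0.001], [0.001, -0.0, -1.0]]
force: [-0.1, -0.4, 0.3]
opening: 0.007
grasp_force: 0.0
```

Run:
```python
from h import *
c=capture('scene'); d=capture('side')
f=lambda i:cv2.resize(i,(400,300),interpolation=cv2.INTER_CUBIC)
cv2.imwrite('pics/f.png',np.vstack([np.hstack([f(c['color'][175:295,212:372]),f(d['color'][150:270,210:370])]),np.hstack([f(c['color']),f(d['color'])])]))
for n,k,o in(('s',c,(212,175)),('d',d,(210,150))):
    for p in([.5926,.1430,.067],[.5926,.1430,.061],[.6138,.0095,.044]): print(n,p,(pix(k,p)-o)*2.5)
```

```text
s [0.5926, 0.143, 0.067] [151.21231225  63.32353143]
s [0.5926, 0.143, 0.061] [151.22587659  68.561114  ]
s [0.6138, 0.0095, 0.044] [271.87211292 138.74820908]
d [0.5926, 0.143, 0.067] [118.02066941 200.87825796]
d [0.5926, 0.143, 0.061] [118.30352612 205.84888981]
d [0.6138, 0.0095, 0.044] [101.72369245 145.41978866]
```

View pics/f.png

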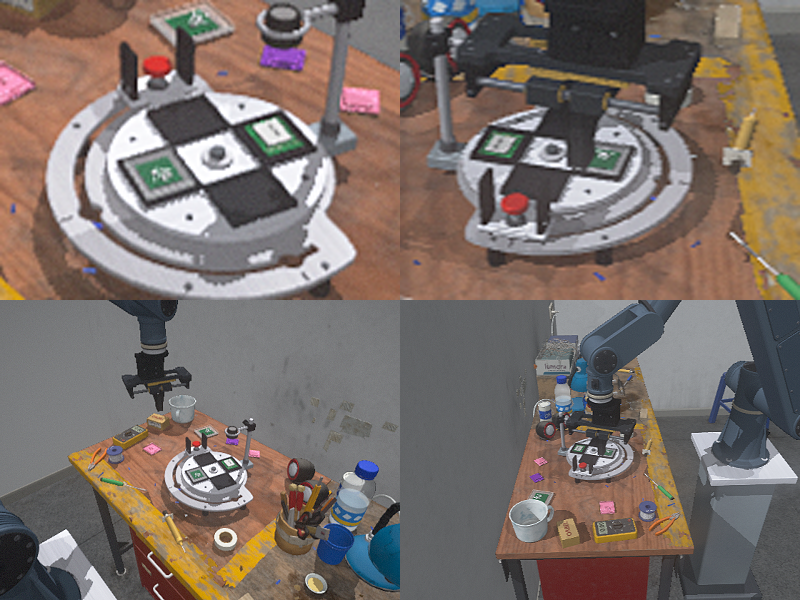

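Final view: the plunger head at scene (157,64) and side (114,200) matches the predicted "up" height (63 and 201). The module is in the loupe nest at (268,135), the tray is opposite, and the loose things have not moved.

```bash
python3 -c "
from rig import *
print(hand_in())"
```

```text
the job is handed in; nothing more can be done
None
```

The module is under the loupe, the turntable is locked in the +y hole with the plunger fully up, and the job was handed in after about 13 s of robot time; no verdict came back.

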